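Load a power module into the test fixture and lock it in

ROBOT

A 7-joint arm with a two-finger parallel gripper is mounted at the origin on the work surface. World frame = base frame: x ahead of the robot, y to its left, z up, the work surface at z = 0. Lengths are in mm, angles in rad, forces in N, time in s.
With the tool pointing down it reaches from about 400 to 875 mm from the base axis. Payload 4.4 kg.
Tool frame: the origin (TCP) lies on the centre line of the jaws, within the pads' length; the fingertips stand 25 mm ahead of it and the grasp point (between the pads) lies 6 mm ahead of it (ctrl.finger_overhang is the distance from the TCP to the fingertips, in mm); z points along the fingers, y is the line along which they close (so a half turn about z gives the same grasp; the last joint's range is limited). The gripper opens to 85 mm and grips with 20 to 120 N. Pads are 22 mm wide; open, the fingers measure 114 mm over their backs; the gripper's body (76 mm by 85 mm) begins 54 mm behind the grasp point. The pads swing forward as they close: fully open they stand 13 mm farther back than shut.
Start: joints at [1.035, 0.628, 0.038, 1.517, -0.027, 0.996, -0.02], TCP at [294.288, -579.579, 256.313] pointing down, gripper open.
Joint ranges: [-3.06, 3.06], [-0.37, 2.12], [-1.25, 1.32], [0.18, 2.47], [-1.1, 4.24], [0.23, 1.98], [-2.94, 2.94]. Speed limits (rad/s): [2.57, 2.57, 3.14, 3.14, 3.14, 3.14, 3.14].

INTERFACE

Orientations are given as [roll, pitch, yaw] about the fixed x, y, z axes, in that order (R = Rz(yaw) Ry(pitch) Rx(roll)).
In Python, from cell import ctrl gives the robot as it stands. The module is installed in compiled form; this text tells all that it offers.
- The arm moves only by the tool play_rows, never from a script. Its argument "targets" is a list of rows, each a list of 5 numbers: the closure, from 0 (fully open) to 1 (shut), then the shift along the tool's x, y, z in cm, then the turn about the tool's z in degrees. In form: [[gripper, dx, dy, dz, spin], ...]. A call has 1 to 10 rows; each row is the pose to reach, as a shift and turn from the pose commanded when the call began, along the tool's axes at that moment; what a row does not reach only later rows make up. A row lasts 1/10 s, in which the tool goes at most 50 mm and 8.59 degrees, less where a joint would pass 70% of its speed; a pose out of reach is approached as far as the arm can. A call with a gripper value outside its range is refused whole. The fingers move at their own pace and stop on an object; the grip force is fixed at half the most. Time passes only in rows, so rows that repeat a pose let the fingers close. It gives the time, the measured TCP pose, the force, the opening and the grip force at its end, in the units of the state.
- ctrl.read_state(): the state, without advancing time (a new reading comes with each control period).
- ctrl.get_image(name): name is "side" or "top"; returns (picture, depth): 400x640x3 uint8, red, green, blue; 400x640 float32, mm along the optical axis (not along the pixel's ray), 0 where there is no reading.
- ctrl.calibration(name): a dict with "vfov" (degrees; the focal length in pixels is half the picture's height over the tangent of half this angle, whatever the lens; pixels are square), "cx", "cy" (the principal point, pixels), "k1" (the pictures are not rectified: a ray, as slopes to the right and down, at radius r is drawn at 1 + k1 r^2 times it, then the intrinsics apply), "extrinsics" (4x4, takes a point from camera to world coordinates). Camera axes: x right, y down, z forward; pixel columns grow to the right and rows downward; lengths in mm; the calibration is good to about 2 mm. A picture is of the moment at which its call begins. calibration takes no time and is no camera call.
- ctrl.finish_job(): hands the job in; it is judged then, once.
Trained networks look in the newest picture that a camera, given by its name, has taken for a name from the list of things; names that differ only in an ending like _2 or _b are one class to them, and where a whole thing is asked for, a point or a joint stands for the part that bears it (a point fixed in the world has none). Each returns a list of dicts, best first, with "confidence" (0 to 1); they miss things now and then, are a little off and sometimes report something else, mostly with a low value. They report only what shows in the picture. A call takes as long as a camera call. They do not tell look-alikes from the thing itself.
- ctrl.search_frame(camera, name): "bbox" ([left, top, right, bottom] in pixels, round what is visible of it).
- ctrl.trace(camera, name): "pixels" (400x640 bool, what is visible of it) and "bbox" ([left, top, right, bottom] in pixels, round what is visible of it).
The state is a dict: "clock": time; "qpos": joint angles; "qd": joint speeds; "tau": joint torques, N m; "eef_pos": TCP position; "tool_rot": TCP orientation; "force": force on the tool from outside, world axes, zero at the start; "torque": the same for the moment, N m; "width": finger opening in mm; "gripper_force": force on a finger pad.
Only numpy, scipy, OpenCV 4.12 (cv2) and the standard library are available. Lean on these libraries where they do the work, as an engineer would, in place of code of your own. Each camera call takes 0.05 s, during which the arm holds its last target. There are 200 camera calls.

TASK

Put the finned power module flat into the pocket of the test fixture's pulled-out tray, heat sink up (either way round). Then push the tray fully home under the probe head, and only then turn the latch as far as it goes so that its tongue bars the tray. Leave the coil, the screwdriver and the meter where they lie.

Things in the scene. Friction and masses are not known exactly. Their poses are not given: they have to be found in the camera images.
- fixture: Black test fixture fixed to the bench: base plate 220 (x) by 360 (y) by 15 mm, origin at the centre of its underside. The tray slides along the fixture's +y. A probe head (two black side plates and a bridge, 148 mm wide in x, from y = +50 to +150 mm, bridge underside 97 mm and top 130 mm above the bench) stands at the +y end.
- tray (a joint): Position of the sliding tray along the fixture's +y, in m: 0 fully pulled out, 0.14 fully home under the head (end stop). It slides with about 2 N of friction and stays where left. Tray: aluminium plate 104 (x) by 185 (y) mm, top face 30 mm above the bench.
- nest (a point): Centre of the pocket's floor in the tray, 30 mm above the bench; moves with the tray, axes parallel to the fixture's. Pocket 75 mm (x) by 105 mm (y) between walls 10 mm high and 10 mm thick: the module has 2.5 mm to spare on each side.
- tray_grip (a point): Centre of the top end of the tray's black upright round handle post, diameter 20 mm, 52 mm tall (from 30 to 82 mm above the bench), 110 mm from the pocket's centre towards the fixture's -y. Moves with the tray.
- latch (a joint): Angle of the latch, a steel bell crank on an upright pivot, in rad: 0 open, 1.571 fully locked (end stop); grows anticlockwise seen from above; stays where left. Its 70 mm tongue points to the fixture's -y when open and to +x, across the back edge of the tray, when locked. It can lock only when the tray is home: otherwise the tongue strikes the tray.
- latch_pivot (a point): Point on the latch's upright axis, 34 mm above the bench; fixed to the fixture at x = -85, y = -36 mm.
- latch_grip (a point): Centre of the top end of the latch's black upright round handle post, diameter 20 mm, 50 mm tall (from 34 to 84 mm above the bench), 70 mm from the pivot; from the pivot it points to the fixture's -x when open and to -y when locked.
- module: Power module, about 300 g, lying loose on the bench, heat sink up: black base 70 (x) by 100 (y) by 14 mm with an aluminium finned heat sink on top, 36 (x) by 80 (y) mm, from 14 to 44 mm above its underside. Origin at the centre of the underside. Grip the heat sink across its x.
- coil: Bystander: round charging coil, black disc of diameter 84 mm with a copper ring on top, 21 mm high; origin at the centre of its underside.
- screwdriver: Bystander: screwdriver, 190 mm long, lying on the bench.
- meter: Bystander: grey hand-held meter 85 by 150 by 34 mm lying on the bench; origin at the centre of its underside.
Things that resemble listed ones, but are neither listed nor needed, are in the scene too. What is meant by the module is not blue or pink, and is the smaller of those in its own colour.

How it is judged (in metres and radians):
On the way, in this order (a step that is already met when the one before it is completed fails the run):
1. the module lies flat in the tray's pocket (horizontal distance between module and nest below 0.006 m and z of module in the frame of nest between -0.003 and 0.003 m and angle between the x axis of module and the x axis of nest, either way round below 0.1 rad and angle between module's own z axis and vertical below 0.05 rad), for 0.2 s.
2. the tray, with the module in its pocket, is fully home under the head (all of step 1 and value of joint tray above 0.135 m), for 0.2 s.
3. the latch is turned fully to lock, the tray still home (value of joint tray above 0.135 m and value of joint latch above 1.45 rad), for 0.2 s.
At the end, for the whole second after the job is handed in: The module lies at rest flat in the pocket (centre within 6 mm of the pocket's, underside within 3 mm of its floor, turned less than 0.1 rad from square either way round), the tray is within 5 mm of its home stop, and the latch is turned past 1.45 rad (stop at 1.571) (all of step 1 and all of step 3 and linear speed of module below 0.02 m/s); the robot touches nothing.
It fails at once if the coil is moved more than 30 mm (distance of coil from where it was at the start of the episode above 0.03 m).
It fails at once if the screwdriver is moved more than 30 mm (distance of screwdriver from where it was at the start of the episode above 0.03 m).
It fails at once if the meter is moved more than 30 mm (distance of meter from where it was at the start of the episode above 0.03 m).
It also fails if it takes over 64 s, if anything falls off the work surface, if the arm or the gripper's body presses on something with over 40 N, if the wrist force passes 120 N, or if a joint passes its speed limit or range.

## Working session

There is one attempt and no reset: what is moved stays moved. The work goes in short steps, Python scripts to look and compute and a tool call to move; the robot and the scene stay as the last step left them, time stands still between calls to the robot, and variables do not carry over. Pictures are saved under pics/ and viewed, at most 10 in all, crops included, and the job is handed in when it is done.

Besides the shell and the picture viewer there is one more tool, called after "Request:" by a JSON object that holds its "api" and its "payload". play_rows: Moves the arm, as the interface text tells. Its arguments: {"type":"object","properties":{"targets":{"type":"array"}},"required":["targets"]}

```bash
mkdir -p pics; cat > h.py <<'E'
import numpy as np, cv2
from cell import ctrl
def K(n):
    c=ctrl.calibration(n); f=200/np.tan(np.radians(c["vfov"]/2)); return c,f
def cloud(n,d):
    c,f=K(n); v,u=np.mgrid[:400,:640]; 
    p=np.stack([u.ravel(),v.ravel()],1).astype(float)[:,None]
    M=np.array([[f,0,c["cx"]],[0,f,c["cy"]],[0,0,1.]])
    s=cv2.undistortPoints(p,M,np.array([c["k1"],0,0,0.]))[:,0]
    z=d.ravel(); P=np.c_[s*z[:,None],z,np.ones_like(z)]@np.array(c["extrinsics"]).T
    P=P[:,:3]; P[z==0]=np.nan
    return P.reshape(400,640,3)
def save(n,im): cv2.imwrite("pics/"+n,im[...,::-1])
E
python3 - <<'E'
from h import *
ims=[]
for n in("top","side"):
    im,d=ctrl.get_image(n); np.savez(n+".npz",im=im,P=cloud(n,d)); ims.append(im)
    save(n+"0.png",im)
    print(n,ctrl.calibration(n)["extrinsics"])
    for t in("module","tray_grip","latch_grip","nest","fixture","coil","meter","screwdriver"):
        print(t,[(np.round(r["bbox"]).tolist(),round(r["confidence"],2)) for r in ctrl.search_frame(n,t)])
print(ctrl.read_state())
E
```

```text
top [[ 1.90521069e-02 -9.93424480e-01  1.12892961e-01  3.31027727e+02]
 [-9.99818312e-01 -1.88624155e-02  2.74826790e-03 -7.42210950e+01]
 [-6.00762675e-04 -1.12924810e-01 -9.93603355e-01  1.26491825e+03]
 [ 0.00000000e+00  0.00000000e+00  0.00000000e+00  1.00000000e+00]]
module [([390.0, 198.0, 422.0, 226.0], 0.94), ([340.0, 203.0, 378.0, 237.0], 0.86), ([466.0, 228.0, 509.0, 279.0], 0.72), ([378.0, 242.0, 431.0, 286.0], 0.68)]
tray_grip [([255.0, 149.0, 312.0, 191.0], 0.75)]
latch_grip [([264.0, 191.0, 294.0, 220.0], 0.82)]
nest [([250.0, 152.0, 317.0, 189.0], 0.63), ([126.0, 188.0, 176.0, 214.0], 0.43)]
fixture [([200.0, 129.0, 323.0, 220.0], 0.57)]
coil [([383.0, 146.0, 409.0, 174.0], 0.61)]
meter [([126.0, 187.0, 179.0, 215.0], 0.66)]
screwdriver [([265.0, 190.0, 294.0, 220.0], 0.29), ([390.0, 196.0, 420.0, 224.0], 0.28)]
side [[ 9.98787103e-01 -4.48445327e-02  2.03295583e-02  4.43567446e+02]
 [-4.59159933e-02 -6.99235262e-01  7.13415567e-01 -9.89872368e+02]
 [-1.77776436e-02 -7.13483719e-01 -7.00446242e-01  9.91360228e+02]
 [ 0.00000000e+00  0.00000000e+00  0.00000000e+00  1.00
[... 592 characters left out ...]
 'qpos': array([ 1.03520139,  0.62834508,  0.03851372,  1.51738777, -0.02696764,
        0.99630364, -0.01997652]), 'qd': array([-3.58821293e-05, -2.13597414e-04, -2.11032486e-04, -5.41161376e-04,
        1.63139430e-03, -1.42630859e-03, -5.20440959e-04]), 'tau': array([-5.23703384e-04, -5.63258064e+01,  1.22533377e+00, -1.93783772e+01,
        1.08217023e-02,  1.43712576e-03, -1.47085177e-05]), 'eef_pos': array([ 294.27690582, -579.59608507,  256.35322359]), 'tool_rot': array([ 3.14151801e+00, -5.29629011e-06,  4.69800176e-01]), 'force': array([-0.2239251 ,  0.03963494, -0.06263869]), 'torque': array([-0.0034489 ,  0.08886959,  0.0508608 ]), 'gripper_force': 0.0, 'width': 85.29493246595047}
```

View pics/top0.png

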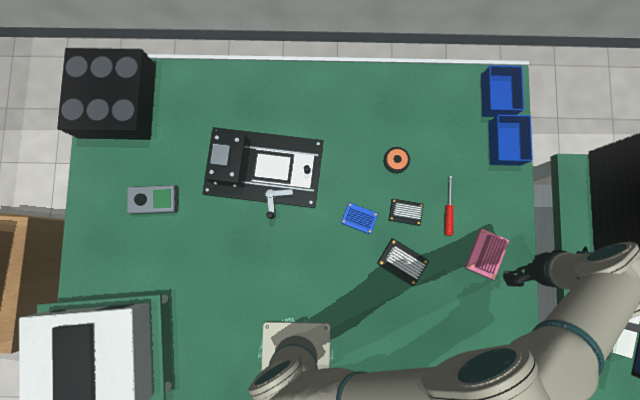

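View pics/side0.png

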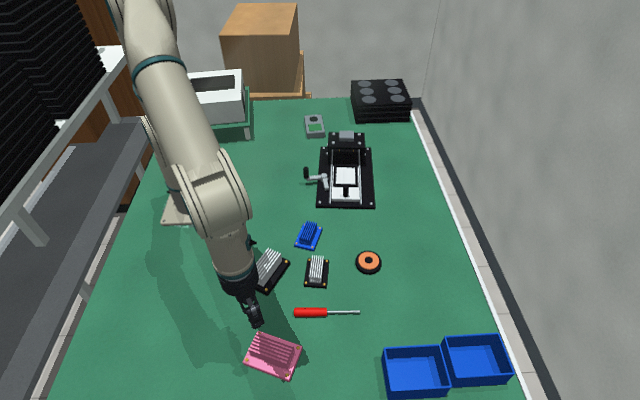

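The pictures show four finned modules. In the top view they are small black (406,212), large black (403,261), blue (360,217) and pink (488,254). The small black one fits: it is neither blue nor pink, and it is the smaller of the two black ones. The fixture's head is at (225,155), the tray handle at (307,170) and the latch handle at (270,215).

```bash
python3 - <<'E'
from h import *
t=np.load("top.npz"); im,P=t["im"],t["P"]
print("f",K("top")[1])
a=cv2.resize(im[120:300,190:440],None,fx=3.2,fy=3.2,interpolation=cv2.INTER_CUBIC); save("crop.png",a)
def rect(m,lab):
    q=P[m]; q=q[np.isfinite(q).all(1)]
    r=cv2.minAreaRect(q[:,:2].astype(np.float32)); print(lab,len(q),np.round(q.mean(0),1),[np.round(x,2) for x in r])
def box(u0,v0,u1,v1):
    m=np.zeros((400,640),bool); m[v0:v1,u0:u1]=1; return m
Z=P[...,2]
print("table z",np.nanmedian(Z[230:280,200:300]))
for b,l in(((385,193,428,231),"small"),((372,236,436,290),"large")):
    B=box(*b)
    rect(B&(Z>8),l+" all"); rect(B&(Z>8)&(Z<22),l+" base"); rect(B&(Z>34),l+" sink")
B=box(195,120,330,225)
rect(B&(Z>8)&(Z<60),"fix"); rect(B&(Z>115),"bridge")
rect(box(295,155,320,185)&(Z>70),"traygrip"); rect(box(258,195,285,225)&(Z>70),"latchgrip")
rect(box(245,145,300,190)&(Z>35)&(Z<46),"walls")
E
```

```text
f 398.997555640799
table z 1.2457524950002608
small all 711 [ 447.6 -334.6   25.7] [array([ 459.26, -339.1 ]), array([101.15,  91.82]), np.float64(80.75)]
small base 394 [ 446.6 -332.7   15.5] [array([ 459.26, -339.1 ]), array([101.15,  91.82]), np.float64(80.75)]
small sink 213 [ 449.4 -337.    43.9] [array([ 449.09, -337.24]), array([79.97, 36.36]), np.float64(81.85)]
large all 1325 [ 292.9 -323.9   32.9] [array([ 295.92, -336.83]), array([147.9 , 175.42]), np.float64(0.82)]
large base 578 [ 293.4 -321.6   18.9] [array([ 295.92, -336.83]), array([147.9 , 175.42]), np.float64(0.82)]
large sink 440 [ 293.2 -326.2   55.2] [array([ 292.52, -327.16]), array([107.41,  48.13]), np.float64(59.28)]
fix 5930 [571.1  80.   23.3] [array([571.91, 130.65]), array([330.9 , 413.88]), np.float64(2.4)]
bridge 742 [592.7 219.8 123.9] [array([594.16, 215.64]), array([ 98.  , 146.51]), np.float64(84.82)]
traygrip 38 [568.8 -24.2  82.4] [array([569.33, -24.14]), array([18.39, 15.35]), np.float64(1.12)]
latchgrip 36 [426.3  82.7  84.3] [array([426.21,  83.28]), array([19.2 , 15.06]), np.float64(88.69)]
walls 492 [579.7  84.3  40.2] [array([578.89,  72.54]), array([152.57,  99.48]), np.float64(86.03)]
```

View pics/crop.png

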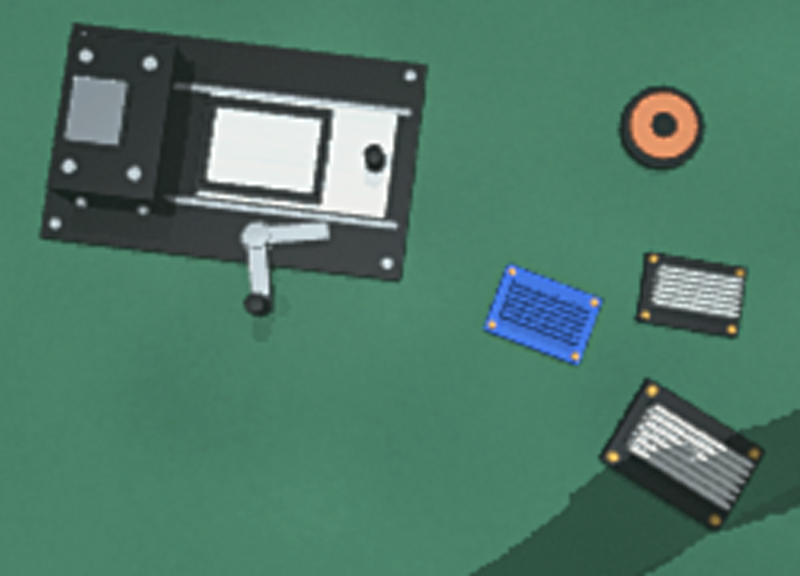

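The crop confirms it. The small black module is at crop pixel (692,295), with a sink measuring 80 x 36 mm, which matches the description. The large black one's sink is 107 x 48 mm. I also see the latch already turned a little (about 0.18 rad). I'm moving above the module now.

Request:
{"api": "play_rows", "payload": {"targets": [[0, 24.8, -14.6, 10, -55], [0, 24.8, -14.6, 10, -55], [0, 24.8, -14.6, 10, -55], [0, 24.8, -14.6, 10, -55], [0, 24.8, -14.6, 10, -55], [0, 24.8, -14.6, 10, -55], [0, 24.8, -14.6, 10, -55], [0, 24.8, -14.6, 10, -55], [0, 24.8, -14.6, 10, -55], [0, 24.8, -14.6, 10, -55]]}}

```text
clock: 1.9
eef_pos: [448.5, -339.1, 156.7]
tool_rot: [3.141, 0.002, 1.426]
force: [-0.1, -0.6, -0.3]
width: 85.5
gripper_force: 0.0
```

```bash
python3 - <<'E'
from h import *
s=ctrl.read_state(); print(s["eef_pos"],s["tool_rot"],ctrl.finger_overhang)
t=np.load("top.npz"); im,P=t["im"].astype(int),t["P"]
Z=P[...,2]; g=im.max(2)
ey=np.array([np.sin(.0917),np.cos(.0917)]); ex=np.array([ey[1],-ey[0]])
# floor + wall in rough frame about nest guess
q=P[...,:2]-np.array([579.2,85.2]); a=q@ex; b=q@ey
F=(g>180)&(abs(a)<50)&(b<75)&(b>-75)&(Z>20)&(Z<50)
n,l=cv2.connectedComponents(F.astype(np.uint8),connectivity=4)
k=l[int(167),int(272)]; m=l==k
pts=P[m][:,:2]; print("floor",m.sum(),cv2.minAreaRect(pts.astype(np.float32)),np.median(Z[m]))
W=(g<90)&(abs(a)<56)&(abs(b)<72)&(Z>34)&(Z<46)
print("wall",W.sum(),cv2.minAreaRect(P[W][:,:2].astype(np.float32)))
for nm,c,o in(("a",a,b),("b",b,a)):
    # profile of brightness along axis through centre
    s_=(abs(o)<20)&(abs(c)<75)
    h=[(int(v),int(np.nanmean(g[s_&(abs(c-v)<1.6)])),int(np.nanmedian(Z[s_&(abs(c-v)<1.6)]))) for v in range(-70,71,2)if (s_&(abs(c-v)<1.6)).any()]
    print(nm,h)
# direction of bright rails: fixture angle from bridge top & plate edge
m=(Z>118)&(abs(a)<90)&(b>60)&(b<210); print("bridge",cv2.minAreaRect(P[m][:,:2].astype(np.float32)))
E
```

```text
[ 448.50835819 -339.08062666  156.73818712] [3.14127308e+00 1.55597129e-03 1.42566011e+00] 25.0
floor 754 ((582.4931640625, 86.1805419921875), (104.5422134399414, 74.39226531982422), 84.06175994873047) 31.120176182537648
wall 308 ((581.4931640625, 86.04060363769531), (123.73336791992188, 93.44175720214844), 84.30258178710938)
a [(-70, 107, 16), (-68, 105, 17), (-66, 81, 17), (-64, 61, 16), (-62, 56, 17), (-60, 79, 15), (-58, 126, 17), (-56, 212, 22), (-54, 201, 22), (-52, 169, 21), (-50, 160, 22), (-48, 207, 32), (-46, 147, 33), (-44, 96, 39), (-42, 62, 41), (-40, 55, 41), (-38, 76, 41), (-36, 91, 41), (-34, 211, 29), (-32, 227, 30), (-30, 243, 32), (-28, 242, 32), (-26, 238, 31), (-24, 238, 29), (-22, 237, 29), (-20, 237, 29), (-18, 237, 31), (-16, 237, 31), (-14, 237, 31), (-12, 237, 29), (-10, 237, 30), (-8, 236, 30), (-6, 236, 31), (-4, 237, 31), (-2, 237, 31), (0, 237, 31), (2, 237, 32), (4, 237, 30), (6, 237, 31), (8, 237, 31), (10, 237, 30), (12, 237, 31), (14, 237, 31), (16, 237, 31), (18, 237, 30), (20, 237, 29), (22, 237, 31), (24, 237, 31), (26, 237, 31), (28, 237, 32), (3
[... 795 characters left out ...]
 31), (-8, 237, 30), (-6, 237, 30), (-4, 237, 31), (-2, 237, 30), (0, 237, 30), (2, 237, 29), (4, 237, 29), (6, 237, 30), (8, 237, 30), (10, 237, 31), (12, 237, 30), (14, 237, 31), (16, 237, 31), (18, 237, 31), (20, 237, 31), (22, 237, 31), (24, 236, 30), (26, 237, 30), (28, 237, 32), (30, 237, 30), (32, 237, 31), (34, 237, 32), (36, 237, 31), (38, 237, 32), (40, 237, 30), (42, 237, 30), (44, 237, 30), (46, 238, 30), (48, 241, 29), (50, 246, 30), (52, 183, 31), (54, 123, 37), (56, 64, 41), (58, 56, 41), (60, 57, 41), (62, 56, 41), (64, 51, 41), (66, 51, 21), (68, 51, 16), (70, 52, 15)]
bridge ((596.2127685546875, 216.4237823486328), (95.10625457763672, 136.93389892578125), 85.54493713378906)
```

Request:
{"api": "play_rows", "payload": {"targets": [[0, 0.2, 0, 4, 0], [0, 0.2, 0, 8, 0], [0, 0.2, 0, 10, 0], [0, 0.2, 0, 11.4, 0], [0, 0.2, 0, 11.4, 0], [1, 0.2, 0, 11.4, 0], [1, 0.2, 0, 11.4, 0], [1, 0.2, 0, 11.4, 0], [1, 0.2, 0, 11.4, 0], [1, 0.2, 0, 11.4, 0]]}}

```text
clock: 2.9
eef_pos: [450.2, -335.7, 43.6]
tool_rot: [3.14, 0.001, 1.429]
force: [0.2, 0.7, 4.2]
width: 34.7
gripper_force: 61.9
```

Request:
{"api": "play_rows", "payload": {"targets": [[1, 0, 0, -4, 0], [1, 0, 0, -9, 0], [1, 5, 1, -12, -2.3], [1, 10, 2, -12, -2.3], [1, 15, 3, -12, -2.3], [1, 20, 4, -12, -2.3], [1, 25, 5, -12, -2.3], [1, 30, 6, -12, -2.3], [1, 34, 7, -12, -2.3], [1, 38, 7, -12, -2.3]]}}

```text
clock: 3.9
eef_pos: [573.8, 34.0, 162.7]
tool_rot: [3.139, -0.001, 1.471]
force: [0.6, 0.4, -2.2]
width: 34.5
gripper_force: 61.5
```

Request:
{"api": "play_rows", "payload": {"targets": [[1, 3, 0, 0, 0], [1, 5.7, 0, 0, 0], [1, 5.7, 0, 0, 0], [1, 5.7, 0, 3, 0], [1, 5.7, 0, 4, 0], [1, 5.7, 0, 4, 0], [1, 5.7, 0, 4, 0]]}}

```text
clock: 4.6
eef_pos: [578.2, 87.4, 122.6]
tool_rot: [-3.141, 0.0, 1.469]
force: [0.4, 0.5, -2.3]
width: 35.2
gripper_force: 61.2
```

```bash
python3 - <<'E'
from h import *
s=ctrl.read_state(); print(s["eef_pos"],s["tool_rot"],s["width"],s["force"])
a=[]
for n in("top","side"):
    im,d=ctrl.get_image(n); np.savez(n+"1.npz",im=im,P=cloud(n,d))
    c=im[110:230,195:345] if n=="top" else im[90:230,270:430]
    a.append(cv2.resize(c,(390,400),interpolation=cv2.INTER_CUBIC))
save("c1.png",np.hstack(a))
E
```

```text
[578.15773711  87.40620402 122.600758  ] [-3.14145333e+00  1.67164492e-04  1.46908029e+00] 35.21488955507139 [ 0.39723666  0.53435942 -2.28080595]
```

View pics/c1.png

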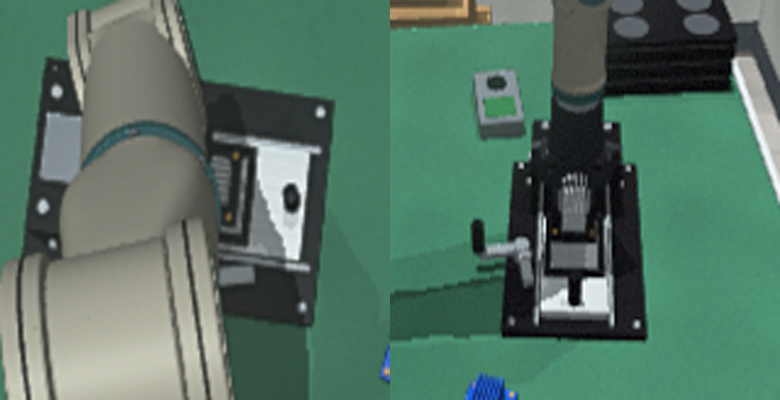

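The left half is the top view and shows the module held just over the pocket, mostly hidden by the arm, with its front base edge near (235,195). The right half is the side view and shows the module over the pocket at about (575,205). I'm measuring that front edge from the depth data.

```bash
python3 - <<'E'
from h import *
th=.101
ey=np.array([np.sin(th),np.cos(th)]); ex=np.array([ey[1],-ey[0]])
for n in("top","side"):
    t=np.load(n+"1.npz"); P=t["P"]; Z=P[...,2]; q=P[...,:2]-[581.5,86]; a=q@ex; b=q@ey
    for lab,m in(("base",(Z>85)&(Z<103)&(abs(a)<55)&(abs(b)<80)),("sink",(Z>112)&(Z<130)&(abs(a)<30)&(b<0)&(b>-60)),("wall",(Z>35)&(Z<46)&(abs(a)<56)&(b>-70)&(b<-45)&(t["im"].max(2)<90))):
        if m.sum()>5:
            print(n,lab,m.sum(),"a",np.percentile(a[m],[1,5,50,95,99]).round(1),"b",np.percentile(b[m],[1,3,10,50,99]).round(1),"z",np.median(Z[m]).round(1))
            if lab!="wall":
                for lo in range(-60,-20,3):
                    k=m&(b>lo)&(b<lo+3)
                    if k.sum()>4: print("  b",lo,k.sum(),a[k].min().round(1),a[k].max().round(1),np.median(Z[k]).round(1))
t=np.load("side.npz"); P=t["P"]; Z=P[...,2]; g=t["im"].max(2); q=P[...,:2]-[581.5,86]; a=q@ex; b=q@ey
m=(Z>36)&(Z<46)&(abs(a)<56)&(abs(b)<72)&(g<90)
print("side walls0",m.sum(),cv2.minAreaRect(P[m][:,:2].astype(np.float32)))
F=(g>170)&(abs(a)<37)&(abs(b)<54)&(Z>24)&(Z<38);print("side floor",cv2.minAreaRect(P[F][:,:2].astype(np.float32)))
E
```

```text
top base 131 a [-39.1 -36.8  -2.8  28.4  29.7] b [-51.4 -51.2 -50.2 -43.6 -18.8] z 93.8
  b -54 7 -38.5 27.6 94.1
  b -51 25 -38.3 28.4 94.3
  b -48 24 -39.1 27.9 93.8
  b -45 20 -39.1 28.3 94.0
  b -42 20 -36.6 27.7 93.0
  b -39 11 -39.9 29.7 95.3
  b -36 9 -33.8 29.8 93.7
top sink 56 a [-22.8 -21.9   1.5  13.1  13.8] b [-41.2 -41.  -40.8 -35.3 -21.8] z 122.6
  b -42 14 -22.2 13.1 122.3
  b -39 11 -22.9 10.7 123.6
  b -36 9 -15.8 14.2 122.2
  b -33 9 -9.7 13.4 122.3
  b -30 5 -2.3 13.2 123.5
  b -27 5 4.5 13.1 122.4
top wall 110 a [-47.5 -44.5  -4.4  42.1  44.8] b [-63.1 -62.8 -61.8 -57.2 -45.6] z 40.9
side base 219 a [-37.5 -36.4  -3.   30.9  31.6] b [-52.8 -51.7 -49.2 -26.3  37.8] z 93.6
  b -54 11 -28.8 26.8 92.1
  b -51 20 -36.2 30.6 90.0
  b -48 16 -36.3 30.3 93.2
  b -45 6 -36.4 26.6 91.5
  b -42 16 -36.5 30.5 93.5
  b -39 18 -25.3 26.7 95.7
  b -36 12 -32.8 19.5 95.5
  b -33 7 -36.6 30.7 93.5
  b -27 6 -29.3 30.9 94.4
  b -24 6 -36.8 27.0 93.1
  b -21 8 -10.7 30.9 97.8
side sink 64 a [-27.8 -26.3  -0.2  25.2  26.1] b [-41.8 -40.6 -37.5 -15.8  -2.4] z 122.1
  b -39 6 -18.6 7.2 120.0
  b -36 5 -7.7 14.6 122.7
side wall 66 a [-46.9 -46.5  -6.8  40.7  44.3] b [-66.5 -64.6 -63.3 -57.5 -45.4] z 38.9
side walls0 161 ((581.147216796875, 85.67369079589844), (126.57447052001953, 92.09112548828125), 83.40755462646484)
side floor ((580.98876953125, 91.33985137939453), (95.92247772216797, 71.05999755859375), 83.90593719482422)
```

Request:
{"api": "play_rows", "payload": {"targets": [[1, 0.1, 0.3, 1, 0], [1, 0.1, 0.3, 2, 0], [1, 0.1, 0.3, 3, 0], [1, 0.1, 0.3, 3.4, 0], [1, 0.1, 0.3, 3.7, 0], [1, 0.1, 0.3, 4, 0], [1, 0.1, 0.3, 4.2, 0], [1, 0.1, 0.3, 4.3, 0]]}}

```text
clock: 5.5
eef_pos: [581.2, 88.6, 79.3]
tool_rot: [3.141, -0.0, 1.47]
force: [-0.0, -0.7, -2.2]
width: 34.9
gripper_force: 61.3
```

Request:
{"api": "play_rows", "payload": {"targets": [[1, 0, 0, 0.3, 0], [1, 0, 0, 0.5, 0], [1, 0, 0, 0.5, 0]]}}

```text
clock: 5.8
eef_pos: [581.0, 88.6, 74.1]
tool_rot: [-3.141, 0.0, 1.47]
force: [-0.5, -0.3, -2.2]
width: 34.6
gripper_force: 61.3
```

Request:
{"api": "play_rows", "payload": {"targets": [[0, 0, 0, 0, 0], [0, 0, 0, 0, 0], [0, 0, 0, 0, 0], [0, 0, 0, -2, 0], [0, 0, 0, -6, 0], [0, -5, 0, -6, 0], [0, -10, 0, -6, 0], [0, -11.2, 0, -6, 0], [0, -11.2, 0, -6, 0], [0, -11.2, 0, -6, 0]]}}

```text
clock: 6.8
eef_pos: [570.2, -21.4, 134.5]
tool_rot: [3.141, -0.002, 1.47]
force: [-0.3, 1.1, -0.3]
width: 85.6
gripper_force: 0.0
```

```bash
python3 - <<'E'
from h import *
s=ctrl.read_state(); print(s["eef_pos"],s["tool_rot"],s["width"],s["force"])
th=.101
ey=np.array([np.sin(th),np.cos(th)]); ex=np.array([ey[1],-ey[0]])
a=[]
for n in("top","side"):
    im,d=ctrl.get_image(n); P=cloud(n,d); Z=P[...,2]; q=P[...,:2]-[581.5,86]; A=q@ex; b=q@ey
    m=(Z>66)&(Z<82)&(abs(A)<45)&(abs(b)<70); print(n,"sink",m.sum(),np.percentile(A[m],[2,98]).round(1),np.percentile(b[m],[2,98]).round(1),np.median(Z[m]))
    c=im[110:230,195:345] if n=="top" else im[90:230,270:430]
    a.append(cv2.resize(c,(390,400),interpolation=cv2.INTER_CUBIC))
save("c2.png",np.hstack(a))
E
```

```text
[570.24525649 -21.36432205 134.50668882] [ 3.14097841e+00 -1.54934046e-03  1.47046401e+00] 85.57105695153359 [-0.31445853  1.06320233 -0.26758934]
top sink 195 [-19.2  16.3] [-23.3  38.4] 74.47541156386342
side sink 56 [-17.9  16.7] [-42.7  13.6] 72.6515488719811
```

View pics/c2.png

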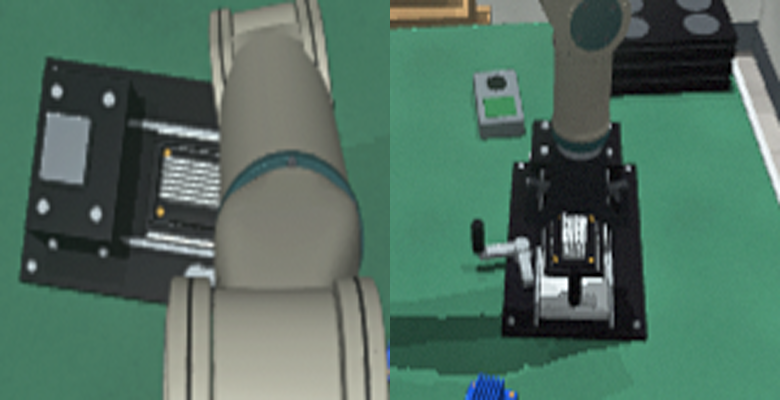

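The module lies level in the pocket: right half at (573,237), left half at (190,178), sink top at 74 mm. Next I grip the tray post.

Request:
{"api": "play_rows", "payload": {"targets": [[0, -0.2, 0, 3, 0], [0, -0.2, 0, 6, 0], [0, -0.2, 0, 6.2, 0], [0, -0.2, 0, 6.2, 0], [1, -0.2, 0, 6.2, 0], [1, -0.2, 0, 6.2, 0], [1, -0.2, 0, 6.2, 0], [1, -0.2, 0, 6.2, 0], [1, -0.2, 0, 6.2, 0]]}}

```text
clock: 7.8
eef_pos: [570.6, -24.9, 73.1]
tool_rot: [3.139, -0.0, 1.47]
force: [0.6, -0.0, 3.7]
width: 18.6
gripper_force: 58.4
```

Request:
{"api": "play_rows", "payload": {"targets": [[1, 1, 0, 0, 0], [1, 2.2, 0, 0, 0], [1, 3.4, 0, 0, 0], [1, 4.6, 0, 0, 0], [1, 5.8, 0, 0, 0], [1, 7, 0, 0, 0], [1, 8.2, 0, 0, 0], [1, 9.4, 0, 0, 0], [1, 10.6, 0, 0, 0], [1, 11.6, 0, 0, 0]]}}

```text
clock: 8.8
eef_pos: [582.3, 90.6, 73.1]
tool_rot: [3.14, 0.001, 1.469]
force: [1.4, -2.5, 5.2]
width: 18.8
gripper_force: 58.5
```

Request:
{"api": "play_rows", "payload": {"targets": [[1, 0.5, 0, 0, 0], [1, 0.9, 0, 0, 0], [1, 1.2, 0, 0, 0], [1, 1.4, 0, 0, 0], [1, 1.6, 0, 0, 0], [1, 1.6, 0, 0, 0]]}}

```text
clock: 9.4
eef_pos: [583.9, 106.5, 73.1]
tool_rot: [3.14, -0.0, 1.47]
force: [1.5, -1.4, 6.3]
width: 18.6
gripper_force: 58.6
```

Request:
{"api": "play_rows", "payload": {"targets": [[1, 0.2, 0, 0, 0], [1, 0.4, 0, 0, 0], [1, 0.6, 0, 0, 0], [1, 0.8, 0, 0, 0], [1, 0.8, 0, 0, 0]]}}

```text
clock: 9.9
eef_pos: [584.0, 106.7, 73.1]
tool_rot: [-3.141, 0.01, 1.465]
force: [-1.6, -14.5, 10.8]
width: 18.5
gripper_force: 59.2
```

The tray has reached its stop after 132 mm of travel. I now release it, lift and move over to the latch post.

Request:
{"api": "play_rows", "payload": {"targets": [[1, -0.7, 0, 0, 0], [0, -0.7, 0, 0, 0], [0, -0.7, 0, 0, 0], [0, -0.7, 0, -1, 0], [0, -0.7, 0, -5, 0], [0, -2.5, -2, -8, 0], [0, -4.7, -6, -8, 0], [0, -4.7, -11, -8, 0], [0, -4.7, -15.4, -8, 0], [0, -4.7, -15.4, -8, 0]]}}

```text
clock: 10.9
eef_pos: [417.9, 83.1, 152.5]
tool_rot: [-3.133, 0.003, 1.473]
force: [1.0, -0.9, -0.7]
width: 85.5
gripper_force: 0.0
```

```bash
python3 - <<'E'
from h import *
s=ctrl.read_state(); print(s["eef_pos"],s["tool_rot"],s["qpos"].round(2))
for n in("top","side"):
    im,d=ctrl.get_image(n); P=cloud(n,d); Z=P[...,2]
    for l,c in(("traypost",(583,107)),("latchpost",(426,83)),("sink",(594.8,217))):
        r=35 if l!="sink" else 60
        m=(Z>(78 if l!="sink" else 68))&(Z<(88 if l!="sink" else 80))&(np.hypot(P[...,0]-c[0],P[...,1]-c[1])<r)
        print(n,l,m.sum(),P[m].mean(0).round(1) if m.any() else "")
E
```

```text
[417.85185893  83.07116415 152.49630251] [-3.13283360e+00  3.03299900e-03  1.47343938e+00] [-0.17  0.51 -0.13  2.21  0.15  0.44 -0.51]
top traypost 30 [582.1 105.1  82.7]
top latchpost 0 
top sink 0 
side traypost 14 [584.1 106.1  81.4]
side latchpost 18 [427.6  82.4  82.7]
side sink 19 [588.7 188.1  72.1]
```

Request:
{"api": "play_rows", "payload": {"targets": [[0, 0, 0.8, 1, 0], [0, 0, 0.8, 3, 0], [0, 0, 0.8, 3, 0]]}}

```text
clock: 11.3
eef_pos: [434.7, 82.2, 120.3]
tool_rot: [-3.14, 0.001, 1.469]
force: [-0.3, -0.7, -0.2]
width: 85.4
gripper_force: 0.0
```

Request:
{"api": "play_rows", "payload": {"targets": [[0, 0, -0.7, 0.5, 0], [0, 0, -0.7, 3, 0], [0, 0, -0.7, 4.6, 0], [0, 0, -0.7, 4.6, 0], [1, 0, -0.7, 4.6, 0], [1, 0, -0.7, 4.6, 0], [1, 0, -0.7, 4.6, 0], [1, 0, -0.7, 4.6, 0]]}}

```text
clock: 12.1
eef_pos: [427.4, 83.3, 77.0]
tool_rot: [3.14, -0.001, 1.47]
force: [0.4, -0.6, -0.3]
width: 28.1
gripper_force: 0.0
```

Request:
{"api": "play_rows", "payload": {"targets": [[1, 0, 0, 0, 0], [1, 0, 0, 0, 0], [1, -0.9, 0.3, 0, 0], [1, -1.9, 0.7, 0, 0], [1, -2.8, 1.3, 0, 0]]}}

```text
clock: 12.6
eef_pos: [434.1, 54.9, 76.8]
tool_rot: [-3.137, 0.0, 1.474]
force: [-6.5, 7.7, 10.1]
width: 18.5
gripper_force: 59.2
```

Gripped and turning. I'm continuing the arc from L ≈ 0.65.

Request:
{"api": "play_rows", "payload": {"targets": [[1, -0.8, 0.7, 0, 0], [1, -1.4, 1.5, 0, 0], [1, -2.0, 2.4, 0, 0], [1, -2.4, 3.4, 0, 0], [1, -2.6, 4.4, 0, 0], [1, -2.7, 5.1, 0, 0], [1, -2.7, 5.6, 0, 0], [1, -2.7, 5.9, 0, 0], [1, -2.7, 5.9, 0, 0]]}}

```text
clock: 13.5
eef_pos: [486.8, 8.6, 76.8]
tool_rot: [-3.13, 0.017, 1.461]
force: [-9.1, -27.9, 17.7]
width: 15.5
gripper_force: 59.8
```

```bash
python3 - <<'E'
from h import *
s=ctrl.read_state(); print(s["eef_pos"],s["force"],s["width"])
for n in("top","side"):
    im,d=ctrl.get_image(n); P=cloud(n,d); Z=P[...,2]
    for l,c in(("traypost",(583,107)),):
        m=(Z>78)&(Z<88)&(np.hypot(P[...,0]-c[0],P[...,1]-c[1])<35)
        print(n,l,m.sum(),P[m].mean(0).round(1) if m.any() else "")
    c=im[110:230,195:345] if n=="top" else im[120:220,280:400]
    save("d%s.png"%n,cv2.resize(c,(390,400),interpolation=cv2.INTER_CUBIC))
cv2.imwrite("pics/d.png",np.hstack([cv2.imread("pics/dtop.png"),cv2.imread("pics/dside.png")]))
E
```

```text
[486.79895387   8.57148463  76.84444596] [ -9.1131991  -27.92218709  17.66118059] 15.533997608025247
top traypost 0 
side traypost 16 [583.3 104.5  81.6]
```

View pics/d.png

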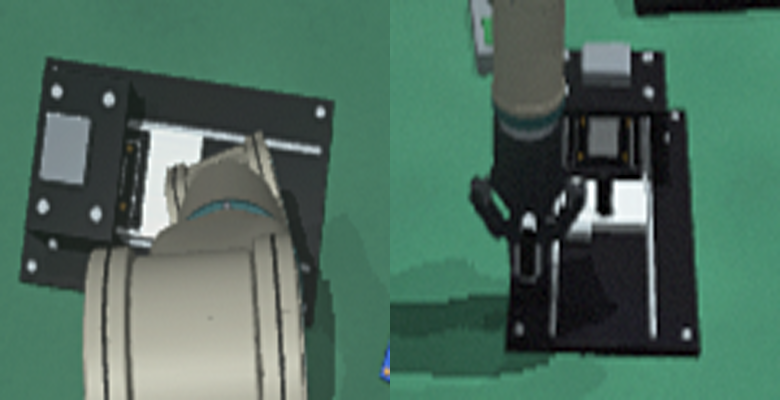

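The left half is covered by the arm. In the right half the gripper is at the latch post, about (528,240), and the tongue is hidden. The fingers look partly slid off the post, so I release, step back and look.

Request:
{"api": "play_rows", "payload": {"targets": [[0, 0, 0, 0, 0], [0, 0, 0, 0, 0], [0, 0, 0, 0, 0], [0, 0, 0, -2, 0], [0, 0, 0, -6, 0], [0, -5, 0, -8, 0], [0, -10, 0, -8, 0], [0, -15, 0, -8, 0], [0, -15, 0, -8, 0]]}}

```text
clock: 14.5
eef_pos: [476.6, -135.4, 156.4]
tool_rot: [3.141, 0.004, 1.46]
force: [-0.0, -0.3, -1.1]
width: 85.9
gripper_force: 0.0
```

```bash
python3 - <<'E'
from h import *
s=ctrl.read_state(); print(s["eef_pos"],s["force"],s["width"],s["tool_rot"])
for n in("top","side"):
    im,d=ctrl.get_image(n); P=cloud(n,d); Z=P[...,2]
    for l,c,z in(("traypost",(583,107),78),("latchpost",(480,30),78),("sink",(594,217),68)):
        m=(Z>z)&(Z<z+10)&(np.hypot(P[...,0]-c[0],P[...,1]-c[1])<45)
        print(n,l,m.sum(),P[m].mean(0).round(1) if m.any() else "")
    c=im[110:230,195:345] if n=="top" else im[120:220,280:400]
    save("e%s.png"%n,cv2.resize(c,(390,400),interpolation=cv2.INTER_CUBIC))
cv2.imwrite("pics/e.png",np.hstack([cv2.imread("pics/etop.png"),cv2.imread("pics/eside.png")]))
E
```

```text
[ 476.5953794  -135.38859161  156.41126421] [-0.03824368 -0.2602613  -1.11549341] 85.85046897504456 [3.14147804 0.0037782  1.45967319]
top traypost 31 [583.1 105.9  82.6]
top latchpost 32 [487.1  20.1  83.8]
top sink 0 
side traypost 13 [583.7 105.5  82.3]
side latchpost 0 
side sink 19 [588.2 187.6  72.4]
```

View pics/e.png

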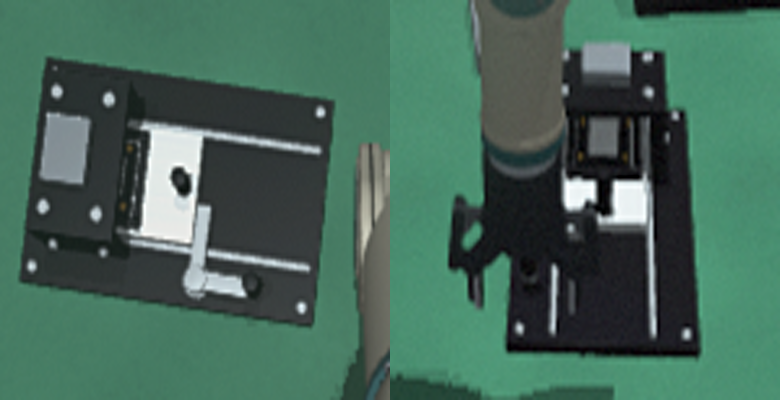

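The left half shows the tongue, from (195,283) to (204,207), across the back edge of the tray. I estimate the latch at 1.54 rad and the tray is home. A gentle push with shut fingers on the post's -x side will confirm it is at the stop.

Request:
{"api": "play_rows", "payload": {"targets": [[1, 5, -2, 0, 0], [1, 10, -4, 0, 0], [1, 15.5, -4, 0, 0], [1, 15.5, -4, 0, 0], [1, 15.5, -4, 4, 0], [1, 15.5, -4, 7.5, 0], [1, 15.5, -4, 7.5, 0], [1, 15.5, -3.6, 7.5, 0], [1, 15.5, -3.3, 7.5, 0], [1, 15.5, -3.0, 7.5, 0]]}}

```text
clock: 15.6
eef_pos: [465.2, 29.4, 82.9]
tool_rot: [3.138, -0.001, 1.47]
force: [-0.7, -0.4, 0.7]
width: -0.1
gripper_force: 0.0
```

Request:
{"api": "play_rows", "payload": {"targets": [[1, 0, 0.3, 0, 0], [1, 0, 0.6, 0, 0], [1, 0, 0.6, 0, 0]]}}

```text
clock: 15.9
eef_pos: [467.1, 28.5, 81.8]
tool_rot: [-3.137, 0.001, 1.47]
force: [-6.5, 1.4, 6.1]
width: 0.2
gripper_force: 3.2
```

Request:
{"api": "play_rows", "payload": {"targets": [[1, 0, 0.3, 0, 0], [1, 0, 0.6, 0, 0], [1, 0, 0.6, 0, 0]]}}

```text
clock: 16.2
eef_pos: [467.6, 28.2, 81.3]
tool_rot: [-3.127, 0.003, 1.471]
force: [-14.7, 3.2, 12.3]
width: 0.1
gripper_force: 8.1
```

Request:
{"api": "play_rows", "payload": {"targets": [[1, 0, -1.5, 0, 0], [1, 0, -4, 0, 0], [1, 0, -5, -2, 0], [1, 0, -5, -7, 0], [1, -5, -5, -10, 0], [1, -10, -5, -12, 0], [1, -15, -5, -12, 0], [1, -20, -5, -12, 0], [1, -20, -5, -12, 0]]}}

```text
clock: 17.1
eef_pos: [404.7, -172.5, 202.3]
tool_rot: [3.14, 0.003, 1.46]
force: [0.1, 1.0, -0.0]
width: -0.2
gripper_force: 0.0
```

```bash
python3 - <<'E'
from h import *
for n in("top","side"):
    im,d=ctrl.get_image(n); P=cloud(n,d); Z=P[...,2]
    for l,c,z in(("traypost",(583,107),78),("latchpost",(480,30),78),("sink",(594,217),68)):
        m=(Z>z)&(Z<z+10)&(np.hypot(P[...,0]-c[0],P[...,1]-c[1])<45)
        print(n,l,m.sum(),P[m].mean(0).round(1) if m.any() else "")
E
```

```text
top traypost 32 [582.6 106.2  82.1]
top latchpost 34 [488.8  20.4  84.3]
top sink 0 
side traypost 12 [584.1 104.2  81.3]
side latchpost 18 [490.3  19.9  83. ]
side sink 19 [588.6 187.4  72.6]
```

The latch is firm against its stop, with the post at (489,20). The tray is home and the arm is clear.

```bash
python3 -c "
from cell import ctrl
print(ctrl.finish_job())"
```

```text
the job is handed in; nothing more can be done
None
```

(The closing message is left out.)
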